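# Check a frame for square by its diagonals

## Task

Check whether the wooden frame on the board is square: lay the slide rule flat inside it with its ends in two opposite corners and the tongue drawn out to touch, first along the diagonal that starts at the near left corner, then along the one that starts at the near right corner, and leave the rule lying there. Then slide the squat pot along the board's lip, never lifting it, to the centre of the ring before the near corner of the longer diagonal, or to the middle ring if the two lengths agree within about 7 mm. Do not force the frame out of its shape, and leave the other things where they stand.

Things in the scene. Friction and masses are not known exactly. Their poses are not given: they have to be found in the camera images.
- board: fixed plywood board, 8 mm thick, origin at bench height under the middle of the frame; x points from the near to the far bar, y left, z up. A lip 85 x 330 mm lies on its near side. On it a frame of four wooden bars (18 wide, 20 mm high), stiffly pinned at the corners: near bar square to the board, far bar up to 20 mm off to the left or right, so the inside is a slanted parallelogram
- corner_near_left (a point): inside corner of the wooden frame, nearest to the robot on the left, at the height of the board's top face; the bars there rise 20 mm above the board. A rounded end of the rule stops about 2 mm short of the exact corner. The inside is about 140 mm (x) by 170 mm (y), with diagonals of 205 to 235 mm
- corner_near_right (a point): inside corner of the wooden frame, nearest to the robot on the right, at the height of the board's top face; the bars there rise 20 mm above the board. A rounded end of the rule stops about 2 mm short of the exact corner
- corner_far_left (a point): inside corner of the wooden frame, farthest from the robot on the left, at the height of the board's top face; the bars there rise 20 mm above the board. A rounded end of the rule stops about 2 mm short of the exact corner
- corner_far_right (a point): inside corner of the wooden frame, farthest from the robot on the right, at the height of the board's top face; the bars there rise 20 mm above the board. A rounded end of the rule stops about 2 mm short of the exact corner
- mark_left (a point): centre of the left one of three dark rings, 60 mm across, drawn on the top of the board's lip; it lies before the near left corner of the frame
- mark_middle (a point): centre of the middle ring on the lip, like the left one; the rings are 70 mm apart
- mark_right (a point): centre of the right ring on the lip, before the near right corner of the frame
- stock_grip (a point): in the black handle of the slide rule's stock (0.34 kg): a fin 28 mm long along the rule, 14 mm thick across it, top 50 mm above the rule's underside; this point is 38 mm above the underside and 59.5 mm ahead of the tail's end, x along the rule from tail to nose, z up. The rule lies flat, 24 mm wide. The stock is heavy enough to stay put when its tongue (0.04 kg) is slid
- tongue_grip (a point): centre of the grip part of the tongue's black handle, 38 mm above the rule's underside and 60 mm behind the nose's end: a fin 22 mm long along the rule, 14 mm thick, top 50 mm above the underside. 65.5 mm ahead of the stock handle when closed
- rule_tail (a point): end of the rule's tail (fixed to the stock), a rounded steel end 8 mm wide (so are the last 25 mm of the rule), 7 mm above the underside
- rule_nose (a point): The rule starts on the bench right of the board; a fixed tissue carton, up to 0.19 m tall with its tissue, stands ahead of it. This point: end of the rule's nose (on the tongue), a rounded steel end 8 mm wide (so are the last 25 mm of the rule), 7 mm above the underside
- tongue (a joint): how far the tongue is drawn out of the stock, 0 (closed, the rule is 185 mm long) to 0.060 m (245 mm long); it slides with a light friction of about 0.5 N and stays where it is left
- pot_centre (a point): centre, half-way up, of the squat white pot with a screw lid, 48 mm across and 52 mm tall, standing on the left or the right end of the board's lip (about 0.15 kg)
- bottle_centre (a point): centre, half-way up, of a bystander: white plastic bottle with a screw cap, 42 mm across and 64 mm tall, standing on the other end of the board's lip than the pot; it is taller and slimmer than the pot
- amber_bottle_centre (a point): centre, half-way up, of a bystander: amber bottle with a black cap, 38 mm across and 78 mm tall, standing on the bench just right of the board
- brick_centre (a point): centre, half-way up, of a bystander: black power supply 62 x 168 x 37 mm, lying on the bench behind the board

How it is judged:
By the outcome, as a careful person would: the job done as asked, in the order asked, and still so for the second after the job is handed in, with the robot touching nothing.
It also fails if it takes over 72 s, if anything falls off the work surface, if the arm or the gripper's body presses on something with over 40 N, if the wrist force passes 120 N, or if a joint passes its speed limit or range.

## Robot

A 7-joint arm with a two-finger parallel gripper is mounted at the origin on the work surface; the furniture and walls round the work are solid. World frame = base frame: x ahead of the robot, y to its left, z up, the work surface at z = 0. Lengths are in m, angles in rad, forces in N, time in s.
With the tool pointing down it reaches from about 0.4 to 0.875 m from the base axis. Payload 6.5 kg.
Tool frame: the origin (TCP) lies at the very end of the fingers, on their centre line; the grasp point (between the pads) lies 19 mm behind it (env.hold_point_z is the distance from the TCP to the grasp point, in m); z points along the fingers, y is the line along which they close (so a half turn about z gives the same grasp; the last joint's range is limited). The gripper opens to 88 mm and grips with 3 to 60 N. Pads are 18 mm wide; open, the fingers measure 123 mm over their backs; the gripper's body (75 mm by 187 mm) begins 45 mm behind the grasp point.
Start: joints at [1.208, 0.536, -0.004, 1.538, 0.003, 1.067, -0.071], TCP at [0.19, -0.622, 0.239] pointing down, gripper open.
Joint ranges: [-2.7, 2.7], [-0.37, 2.16], [-1.27, 1.26], [0.24, 2.4], [-1.31, 4.45], [0.19, 1.91], [-2.76, 2.76]. Speed limits (rad/s): [2.39, 2.39, 3.14, 3.14, 3.14, 3.14, 3.14].

## Interface

Orientations are given as a rotation vector (axis times angle).
In Python, from rig import env gives the robot as it stands. Calls block until the motion is done:
- env.move_ptp(position, orientation): joint-space move of the TCP to a pose.
- env.move_straight(position, v=0.15, rot=None): straight line of the TCP; rot=None keeps the orientation; v is the mean speed in m/s.
- env.movej(angles): joint-space move.
- env.command_gripper(opening, strength=None): finger opening in m; strength is the grip in N (None keeps the last); returns when the fingers have stopped.
- env.pause(seconds).
- env.ik(position, orientation): joint angles nearest the present ones, or None.
- env.state(): the state.
- env.grab_frame(name): name is "scene" or "top" or "wrist"; returns a dict with "image" (400x640x3 uint8, red, green, blue), "fx", "fy", "cx", "cy" (pixels), "D" ([k1, k2, p1, p2, k3] as OpenCV has them; the pictures are not rectified), "pose" (4x4, takes a point from camera to world coordinates); the wrist camera has in their place "T_tool_cam" (4x4, takes a point from camera to tool coordinates, whose origin is the TCP and whose axes are the flange's). Camera axes: x right, y up, looking along -z (the intrinsics and any distortion apply to the point x, -y, -z); pixel columns grow to the right and rows downward; lengths in m; the calibration is good to about 2 mm. A picture is of the moment at which its call begins: read the wrist's pose just before it. There is no depth.
A pose or a line that the arm cannot do raises env.Unreachable and nothing moves.
- env.finish_job(): hands the job in; it is judged then, once.
Trained networks look in a picture, given as the dict that the camera call returned (one of the last four; its "shot" number tells which), for a name from the list of things; names that differ only in an ending like _2 or _b are one class to them, and where a whole thing is asked for, a point or a joint stands for the part that bears it (a point fixed in the world has none). Each returns a list of dicts, best first, with "conf" (0 to 1); they miss things now and then, are a little off and sometimes report something else, mostly with a low value. They report only what shows in the picture. A call takes as long as a camera call.
- env.recognise(thing, picture): "position" ([row, column] in pixels, amid what is visible of it).
- env.spot_point(thing, picture): "position" ([row, column] in pixels: a listed point, or the origin of a listed thing).
The state is a dict: "t": time; "joint_positions": joint angles; "dq": joint speeds; "effort": joint torques, N m; "tcp_pos": TCP position; "tool_rot": TCP orientation; "wrist_force": force on the tool from outside, world axes, zero at the start; "ft_torque": the same for the moment, N m; "opening": finger opening in m; "grasp_force": force on a finger pad.
Only numpy, scipy, OpenCV 4.12 (cv2) and the standard library are available. Lean on these libraries where they do the work, as an engineer would, in place of code of your own. Each camera call takes 0.05 s, during which the arm holds its last target. There are 200 camera calls.

## Working session

There is one attempt and no reset: what is moved stays moved. The work goes in short steps, each a Python script; the robot and the scene stay as the last script left them, time stands still between calls to the robot, and variables do not carry over. Pictures are saved under pics/ and viewed, at most 13 in all, crops included, and the job is handed in when it is done.

```bash
ls; mkdir -p pics
cat > h.py <<'E'
import numpy as np, cv2
from rig import env
from scipy.spatial.transform import Rotation as R
def snap(name):
    s=env.state(); f=env.grab_frame(name)
    if name=="wrist":
        T=np.eye(4);T[:3,:3]=R.from_rotvec(s["tool_rot"]).as_matrix();T[:3,3]=s["tcp_pos"]
        f["P"]=T@np.array(f["T_tool_cam"])
    else: f["P"]=np.array(f["pose"])
    return f
def K(f): return np.array([[f["fx"],0,f["cx"]],[0,f["fy"],f["cy"]],[0,0,1.]])
def ray(f,rc):
    u=cv2.undistortPoints(np.array([[[rc[1],rc[0]]]],float),K(f),np.array(f["D"],float))[0,0]
    P=f["P"]; d=P[:3,:3]@np.array([u[0],-u[1],-1.]); return P[:3,3],d
def at_z(f,rc,z):
    o,d=ray(f,rc); return o+d*(z-o[2])/d[2]
def proj(f,p):
    q=np.linalg.inv(f["P"])@np.append(p,1); q=np.array([[q[0],-q[1],-q[2]]])
    x=cv2.projectPoints(q,np.zeros(3),np.zeros(3),K(f),np.array(f["D"],float))[0][0,0]; return x[::-1]
def save(f,n,crop=None,s=1):
    im=f["image"][:,:,::-1]
    if crop: r0,r1,c0,c1=crop; im=im[r0:r1,c0:c1]
    if s!=1: im=cv2.resize(im,None,fx=s,fy=s,interpolation=cv2.INTER_CUBIC)
    cv2.imwrite("pics/"+n+".png",im)
def down(yaw): # tool z down, tool x along yaw
    c,s=np.cos(yaw),np.sin(yaw)
    return R.from_matrix(np.array([[c,s,0],[s,-c,0],[0,0,-1.]])).as_rotvec()
E
python3 - <<'E'
from h import *
Z=dict(corner_near_left=.008,corner_near_right=.008,corner_far_left=.008,corner_far_right=.008,mark_left=.008,mark_middle=.008,mark_right=.008,stock_grip=.038,tongue_grip=.038,rule_tail=.007,rule_nose=.007,pot_centre=.034,bottle_centre=.04,amber_bottle_centre=.039,brick_centre=.0185,board=0)
for n in("scene","top"):
    f=snap(n); save(f,n+"0"); print(n,f["P"][:3,3].round(3))
    for k,z in Z.items():
        r=env.spot_point(k,f)[:2]
        for q in r: print(k,np.round(q["conf"],2),np.round(q["position"]),at_z(f,q["position"],z).round(3)[:2])
print(env.state()["tool_rot"],env.state()["t"])
E
```

```text
pics
scene [0.191 0.429 0.99 ]
corner_near_left 0.7 [217. 360.] [0.503 0.031]
corner_near_left 0.63 [284. 277.] [0.512 0.268]
corner_near_right 0.85 [222. 319.] [0.558 0.105]
corner_far_left 0.72 [216. 362.] [0.501 0.026]
corner_far_left 0.27 [265. 328.] [0.47  0.161]
corner_far_right 0.89 [190. 270.] [0.693 0.131]
mark_left 0.57 [296. 307.] [0.45 0.24]
mark_middle 0.87 [271. 328.] [0.46  0.171]
mark_right 0.91 [242. 342.] [0.486 0.102]
mark_right 0.63 [203. 468.] [ 0.359 -0.171]
stock_grip 0.5 [203. 465.] [ 0.359 -0.149]
tongue_grip 0.73 [176. 410.] [ 0.486 -0.113]
rule_tail 0.8 [201. 464.] [ 0.368 -0.17 ]
rule_nose 0.62 [173. 381.] [ 0.55  -0.088]
pot_centre 0.72 [218. 359.] [0.494 0.045]
pot_centre 0.57 [176. 409.] [ 0.491 -0.114]
bottle_centre 0.58 [321. 287.] [0.432 0.307]
amber_bottle_centre 0.97 [184. 334.] [0.591 0.025]
amber_bottle_centre 0.56 [250. 221.] [0.638 0.308]
brick_centre 0.56 [196. 225.] [0.746 0.218]
board 0.7 [236. 271.] [0.607 0.203]
top [0.382 0.097 0.968]
corner_near_left 0.87 [229. 244.] [0.53  0.263]
corner_near_right 0.78 [215. 310.] [0.559 0.115]
corner_f
[... 409 characters left out ...]
74 [272. 430.] [ 0.423 -0.136]
stock_grip 0.72 [234. 243.] [0.515 0.26 ]
tongue_grip 0.95 [243. 412.] [ 0.486 -0.102]
tongue_grip 0.65 [269. 220.] [0.441 0.309]
rule_tail 0.61 [298. 438.] [ 0.369 -0.159]
rule_nose 0.89 [218. 399.] [ 0.547 -0.083]
pot_centre 0.95 [232. 344.] [0.515 0.042]
bottle_centre 0.92 [272. 217.] [0.434 0.314]
bottle_centre 0.65 [257. 288.] [0.464 0.164]
amber_bottle_centre 0.53 [197. 346.] [0.591 0.036]
amber_bottle_centre 0.46 [271. 431.] [ 0.425 -0.138]
brick_centre 0.59 [136. 263.] [0.743 0.22 ]
brick_centre 0.34 [221. 399.] [ 0.539 -0.081]
board 0.81 [196. 272.] [0.607 0.201]
board 0.36 [231. 243.] [0.526 0.266]
[ 3.10701163e+00  4.64598597e-01 -3.69359661e-05] 1.7
```

View pics/top0.png

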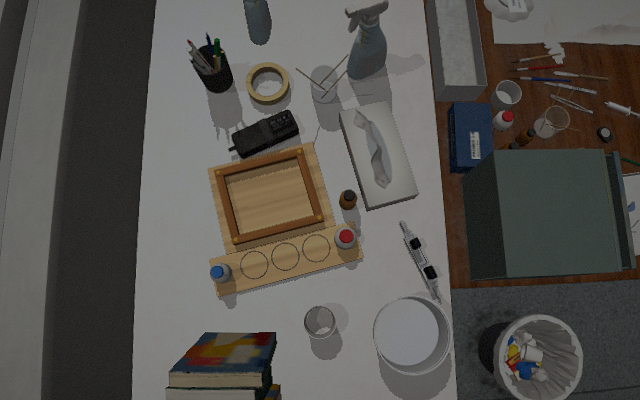

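View pics/scene0.png

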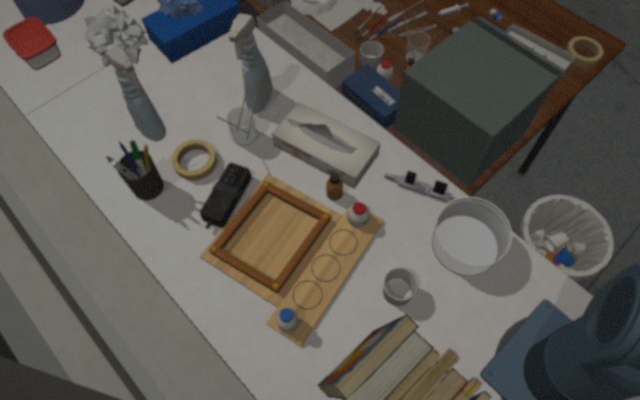

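The top view shows the frame at about (195,272), three rings on the lip, and the red-capped jar at (237,345) on the right with the blue one at (272,218) on the left. The rule lies at (260,420) with the carton ahead of it. A large grey box stands to the right, so I'll work out its height before crossing.

Run:
```python
from h import *
t=snap("top"); s=snap("scene")
def tri(a,b):
    o1,d1=ray(t,a);o2,d2=ray(s,b)
    k=np.linalg.lstsq(np.c_[d1,-d2],o2-o1,rcond=None)[0]
    p,q=o1+d1*k[0],o2+d2*k[1]; return ((p+q)/2).round(3),np.linalg.norm(p-q).round(3)
print(tri((278,471),(148,490)),tri((152,493),(90,403)),tri((268,622),(72,557)))
print(env.grab_frame("wrist")["T_tool_cam"])
for p in([.19,-.622,.45],[.36,-.17,.42],[.45,.14,.42]): print(p,env.ik(p,down(0.3)))
```

```text
(array([ 0.389, -0.179,  0.192]), np.float64(0.033)) (array([ 0.7  , -0.328, -0.015]), np.float64(0.01)) (array([ 0.408, -0.495,  0.153]), np.float64(0.005))
[[-1.26016563e-03  9.52116758e-01  3.05732057e-01  8.00956078e-02]
 [ 9.99999201e-01  1.23043678e-03  2.89943900e-04  4.13165276e-04]
 [-1.00123521e-04  3.05732178e-01 -9.52117548e-01 -1.45587840e-01]
 [ 0.00000000e+00  0.00000000e+00  0.00000000e+00  1.00000000e+00]]
[0.19, -0.622, 0.45] [ 1.19852513  0.41588564  0.01025608  1.22655387 -0.00415405  1.4991732
 -0.06259203]
[0.36, -0.17, 0.42] [ 0.68737082 -0.06123677 -0.33612928  1.86465239 -0.02076235  1.33480699
 -0.91411602]
[0.45, 0.14, 0.42] [ 0.48888872  0.16940506 -0.99186931  1.69374843  0.14492639  1.35673133
 -1.79814956]
```

Run:
```python
from h import *
env.move_straight([.19,-.622,.40],v=.3)
env.move_ptp([.50,-.10,.36],down(.408))
f=snap("wrist"); save(f,"w1"); print(f["fx"])
for k,z in dict(stock_grip=.038,tongue_grip=.038,rule_tail=.007,rule_nose=.007,amber_bottle_centre=.039).items():
    for q in env.spot_point(k,f)[:2]: print(k,round(q["conf"],2),np.round(q["position"]),at_z(f,q["position"],z).round(4)[:2])
env.move_ptp([.60,.20,.42],down(.19))
f=snap("wrist"); save(f,"w2")
for k,z in dict(corner_near_left=.008,corner_near_right=.008,corner_far_left=.008,corner_far_right=.008,mark_left=.008,mark_middle=.008,mark_right=.008,pot_centre=.034,bottle_centre=.04,board=0).items():
    for q in env.spot_point(k,f)[:2]: print(k,round(q["conf"],2),np.round(q["position"]),at_z(f,q["position"],z).round(4)[:2])
np.savez("w2.npz",**{k:f[k] for k in("image","P","fx","fy","cx","cy","D")})
print(env.state()["t"],env.state()["joint_positions"])
```

```text
309.8908275041642
stock_grip 0.7 [211. 319.] [ 0.4181 -0.1373]
stock_grip 0.44 [234. 322.] [ 0.3845 -0.1569]
tongue_grip 0.94 [166. 324.] [ 0.4883 -0.115 ]
rule_tail 0.94 [235. 322.] [ 0.3686 -0.1641]
rule_nose 0.65 [124. 320.] [ 0.5429 -0.0859]
amber_bottle_centre 0.73 [ 61. 258.] [0.5906 0.03  ]
corner_near_left 0.65 [185. 270.] [0.5156 0.2729]
corner_near_right 0.81 [178. 361.] [0.5606 0.1097]
corner_far_left 0.68 [106. 262.] [0.6533 0.3066]
corner_far_right 0.69 [101. 360.] [0.693 0.142]
mark_left 0.58 [219. 283.] [0.4526 0.24  ]
mark_left 0.4 [204. 457.] [ 0.5449 -0.0828]
mark_middle 0.76 [217. 316.] [0.4689 0.1772]
mark_right 0.91 [215. 359.] [0.4882 0.0981]
pot_centre 0.93 [218. 394.] [0.5024 0.0366]
bottle_centre 0.73 [226. 243.] [0.4391 0.3083]
board 0.74 [138. 317.] [0.6145 0.2035]
6.7917 [ 0.0111772   0.45015781 -0.61280715  1.30917275  0.25460877  1.4595764
 -1.96292271]
```

View pics/w2.png

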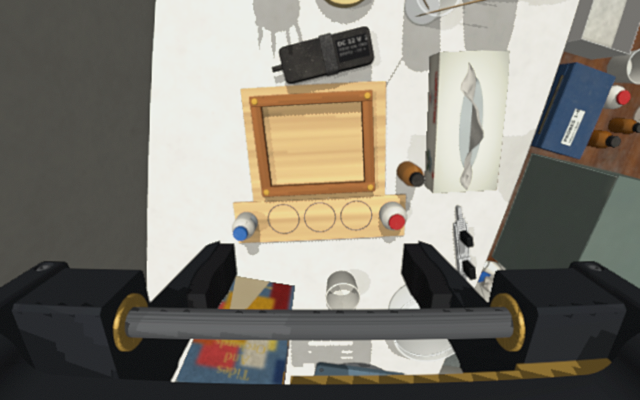

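View pics/w1.png

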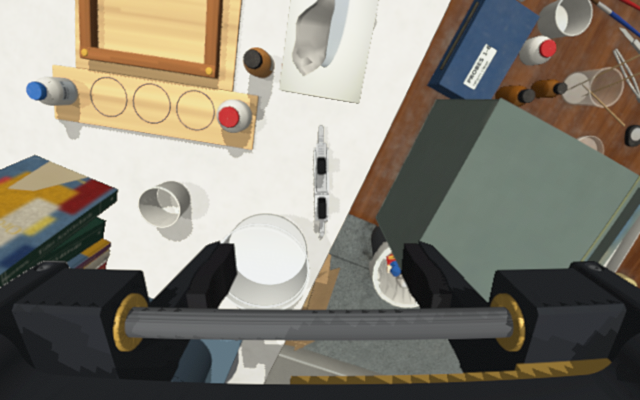

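w1 and w2 show the squat red-capped pot at the right end of the lip, the bottle at the left, and the rule at columns 315–325. The bowl near (265,250) in w1 sits close to the stock grip. Next: a closer look at the frame, and a measurement of the bowl.

Run:
```python
from h import *
env.move_ptp([.655,.215,.25],down(.25))
f=snap("wrist"); save(f,"w3",(0,300,80,560),1.6)
pts={}
for k,z in dict(corner_near_left=.008,corner_near_right=.008,corner_far_left=.008,corner_far_right=.008,mark_left=.008,mark_middle=.008,mark_right=.008,pot_centre=.034,bottle_centre=.04).items():
    for q in env.spot_point(k,f)[:1]: print(k,round(q["conf"],2),np.round(q["position"],1),at_z(f,q["position"],z).round(4)[:2])
np.savez("w3.npz",**{k:f[k] for k in("image","P","fx","fy","cx","cy","D")})
t=snap("top");
for z in(.0,.05,.08,.1): print(z,[at_z(t,p,z).round(3)[:2] for p in((298,412),(335,412),(335,450),(308,440))])
```

```text
corner_near_left 0.8 [252.6 254.2] [0.5152 0.2729]
corner_near_right 0.81 [249.7 373.3] [0.5607 0.1126]
corner_far_left 0.7 [156.3 249. ] [0.6471 0.3043]
corner_far_right 0.65 [152.4 382.3] [0.6934 0.1421]
mark_left 0.71 [293.8 266.8] [0.4532 0.2428]
mark_middle 0.75 [293.8 315.1] [0.471  0.1739]
mark_right 0.92 [294.6 365.7] [0.4878 0.1013]
pot_centre 0.64 [306.4 416.7] [0.5025 0.0345]
0.0 [array([ 0.37 , -0.103]), array([ 0.291, -0.098]), array([ 0.288, -0.181]), array([ 0.346, -0.163])]
0.05 [array([ 0.371, -0.092]), array([ 0.296, -0.088]), array([ 0.293, -0.167]), array([ 0.348, -0.15 ])]
0.08 [array([ 0.371, -0.086]), array([ 0.299, -0.082]), array([ 0.296, -0.158]), array([ 0.349, -0.142])]
0.1 [array([ 0.371, -0.082]), array([ 0.301, -0.078]), array([ 0.298, -0.152]), array([ 0.35 , -0.136])]
```

View pics/w3.png

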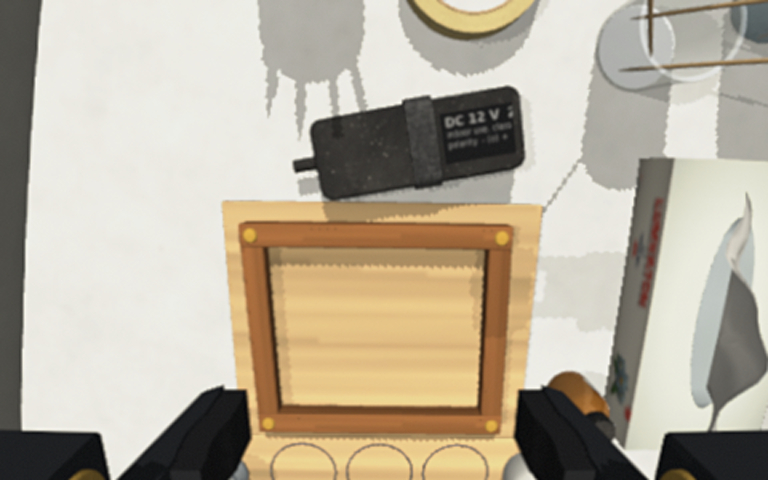

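Run:
```python
from h import *
f=dict(np.load("w3.npz"))
p=np.array([at_z(f,(r/1.6,c/1.6+80),.028)[:2] for c,r in((250,235),(502,237),(268,424),(491,426))]) #FL FR NL NR
FL,FR,NL,NR=p; print(p.round(4)); 
n=NL-NR; yaw=np.arctan2(-n[0],n[1]); print("near",np.linalg.norm(n),yaw,"far",np.linalg.norm(FL-FR),np.arctan2(-(FL-FR)[0],(FL-FR)[1]))
print("diags NL-FR",np.linalg.norm(NL-FR),"NR-FL",np.linalg.norm(NR-FL),"mid",((NL+NR)/2).round(4),((FL+FR)/2).round(4))
# bowl from w1
T=np.eye(4);T[:3,:3]=R.from_rotvec(down(.408)).as_matrix();T[:3,3]=[.5,-.1,.36]
w=snap("wrist"); w["P"]=T@np.array(w["T_tool_cam"])
for z in(0,.04,.06,.08,.1,.12): print(z,[at_z(w,q,z).round(3)[:2] for q in((214,265),(250,307),(258,224))])
```

```text
[[0.659  0.3177]
 [0.7037 0.1351]
 [0.5057 0.2764]
 [0.5503 0.0935]]
near 0.1882277442094864 0.23885275583881363 far 0.18801870889032685 0.24045973736517773
diags NL-FR 0.243259983786575 NR-FL 0.24911998749145406 mid [0.528 0.185] [0.6814 0.2264]
0 [array([ 0.364, -0.057]), array([ 0.329, -0.151]), array([ 0.253, -0.017])]
0.04 [array([ 0.381, -0.058]), array([ 0.348, -0.145]), array([ 0.278, -0.021])]
0.06 [array([ 0.389, -0.059]), array([ 0.358, -0.141]), array([ 0.291, -0.023])]
0.08 [array([ 0.397, -0.059]), array([ 0.368, -0.138]), array([ 0.304, -0.026])]
0.1 [array([ 0.405, -0.059]), array([ 0.377, -0.135]), array([ 0.316, -0.028])]
0.12 [array([ 0.414, -0.06 ]), array([ 0.387, -0.132]), array([ 0.329, -0.03 ])]
```

Run:
```python
from h import *
t=snap("top"); s=snap("scene")
im=np.hstack([cv2.resize(t["image"][285:385,360:470],None,fx=3.5,fy=3.5),cv2.resize(s["image"][180:290,415:530],None,fx=3.2,fy=3.2)[:350]])
cv2.imwrite("pics/bowl.png",im[:,:,::-1]); print(im.shape)
```

```text
(350, 753, 3)
```

View pics/bowl.png

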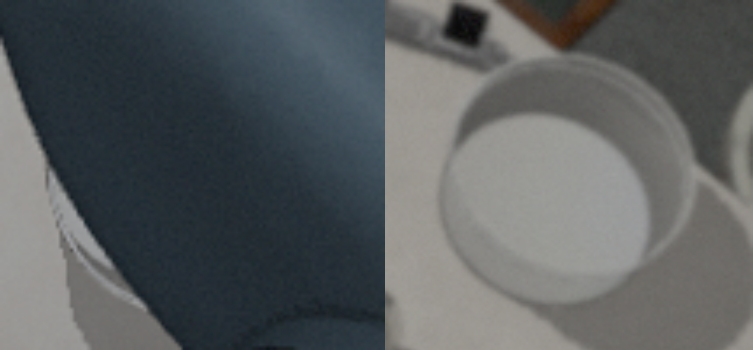

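Run:
```python
from h import *
t=snap("top"); s=snap("scene")
for a in((335,411.5),):
  for z in(0,.03,.05,.07,.09,.11):
    print(z,at_z(t,a,z).round(3),at_z(s,(231,474.5),z).round(3))
```

```text
0 [ 0.291 -0.097  0.   ] [ 0.305 -0.131  0.   ]
0.03 [ 0.294 -0.091  0.03 ] [ 0.302 -0.114  0.03 ]
0.05 [ 0.296 -0.087  0.05 ] [ 0.3   -0.103  0.05 ]
0.07 [ 0.298 -0.083  0.07 ] [ 0.297 -0.092  0.07 ]
0.09 [ 0.3   -0.079  0.09 ] [ 0.295 -0.08   0.09 ]
0.11 [ 0.302 -0.075  0.11 ] [ 0.293 -0.069  0.11 ]
```

The glass dish rim is about 80 mm high and close to the stock handle, so I'll tilt the gripper 20° forward about the pad axis for the pick. First I check reach for every pose.

```bash
cat >> h.py <<'E'
def tool(yaw,tilt=0.):
    u=np.array([np.cos(yaw),np.sin(yaw),0]); k=np.array([0,0,1.])
    z=-np.sin(tilt)*u-np.cos(tilt)*k; x=np.cos(tilt)*u-np.sin(tilt)*k
    return R.from_matrix(np.c_[x,np.cross(z,x),z]).as_rotvec(), z
def pose(G,yaw,tilt=0.,flip=False):
    """TCP pose with the grasp point at G, closing across direction yaw; body leans along yaw by tilt"""
    rv,z=tool(yaw+np.pi,-tilt) if flip else tool(yaw,tilt)
    return np.array(G)+.019*z, rv
NL=np.array([.5162,.271]);FR=np.array([.693,.142]);NR=np.array([.558,.107]);FL=np.array([.651,.306])
def unit(a): return np.array([np.cos(a),np.sin(a)])
Y1=np.arctan2(*(FR-NL)[::-1]);Y2=np.arctan2(*(FL-NR)[::-1]);YR=.42;YB=.24
T=np.deg2rad(20)
E
python3 - <<'E'
from h import *
def g(P,y,d,z): return [*(np.array(P)+d*unit(y)),z]
for n,G,y,t in [("pick",[.423,-.1385,.042],YR,T),("lift",[.423,-.1385,.27],YR,T),("d1",g(NL,Y1,.0675,.05),Y1,T),("d1v",g(NL,Y1,.0615,.05),Y1,0),("d1t",g(FR,Y1,-.062,.05),Y1,0),("d2",g(NR,Y2,.0615,.05),Y2,0),("d2hi",g(NR,Y2,.0615,.2),Y2,0),("d2t",g(FL,Y2,-.062,.05),Y2,0),("pot",[.5025,.035,.044],YB,0),("potL",[.453,.242,.044],YB,0)]:
  for fl in(0,1):
    q=env.ik(*pose(G,y,t,fl)); print(n,fl,None if q is None else np.round(q,2))
E
```

```text
pick 0 [ 0.43  0.75 -0.43  1.95  0.58  0.91 -1.55]
pick 1 [ 0.87  1.06 -1.08  1.93  1.05  1.31  1.24]
lift 0 [ 0.58  0.4  -0.61  1.84  0.37  1.32 -1.34]
lift 1 [ 0.89  0.56 -1.07  1.82  0.57  1.44  1.6 ]
d1 0 [-0.02  0.92 -0.47  1.54  0.1   0.94 -2.62]
d1 1 [ 0.3   1.16 -1.05  1.52  0.7   1.13  0.11]
d1v 0 [-0.42  0.75 -0.07  1.75  0.08  0.64 -2.73]
d1v 1 [ 0.13  0.97 -0.9   1.71  0.92  0.94 -0.2 ]
d1t 0 [-0.16  0.84 -0.27  1.58  0.29  0.76 -2.75]
d1t 1 [ 0.21  1.03 -0.9   1.56  0.91  1.01 -0.01]
d2 0 [ 0.08  0.84 -0.61  1.74  0.65  0.78 -1.29]
d2 1 [ 0.36  1.08 -1.08  1.72  1.09  1.07  1.59]
d2hi 0 [ 0.18  0.65 -0.75  1.68  0.5   1.02 -1.18]
d2hi 1 [ 0.36  0.8  -1.08  1.67  0.76  1.16  1.78]
d2t 0 [-0.05  0.93 -0.63  1.55  0.65  0.88 -1.34]
d2t 1 [ 0.18  1.14 -1.08  1.53  1.08  1.15  1.57]
pot 0 [ 0.19  0.69 -0.44  2.01  0.55  0.55 -1.97]
pot 1 [ 0.61  0.95 -1.04  1.99  1.1   0.91  0.77]
potL 0 [-0.22  0.7  -0.45  1.99  0.55  0.57 -2.39]
potL 1 [ 0.19  0.97 -1.05  1.97  1.1   0.93  0.36]
```

Run:
```python
from h import *
env.command_gripper(.045,30)
s=env.state(); env.move_straight([.6,.18,.34],v=.4)
env.move_ptp(*pose([.423,-.1385,.27],YR,T,1))
f=snap("wrist"); save(f,"w4",(0,330,140,500),1.6)
for k,z in dict(stock_grip=.038,tongue_grip=.038,rule_tail=.007,rule_nose=.007).items():
    for q in env.spot_point(k,f)[:1]: print(k,round(q["conf"],2),np.round(q["position"]),at_z(f,q["position"],z).round(4)[:2])
print(env.state()["t"],proj(f,[.423,-.1385,.038]))
```

```text
stock_grip 0.88 [237. 317.] [ 0.4248 -0.1403]
tongue_grip 0.84 [294. 318.] [ 0.4873 -0.1109]
rule_tail 0.67 [188. 319.] [ 0.367  -0.1634]
12.7333 [236.53637945 319.00314599]
```

View pics/w4.png

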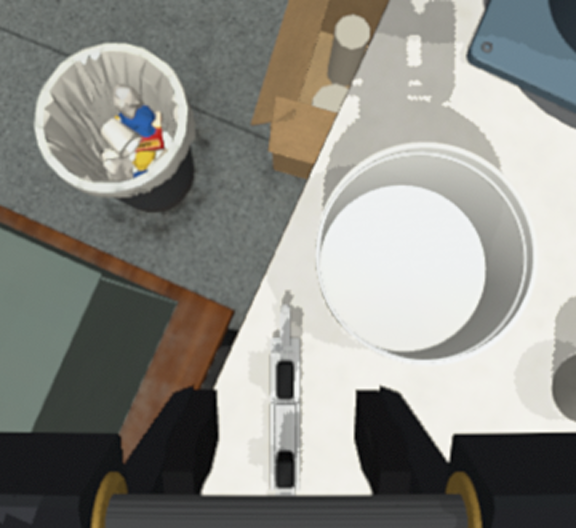

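w4 shows the stock fin at crop (285,378), lined up between the fingers, and the dish rim ending just behind it at crop row 355. Now descending under a force watch.

Run:
```python
from h import *
env.command_gripper(.034,30)
G=np.array([.4243,-.1400,0]); G[:2]+=.003*unit(YR)
for z,v in((.10,.25),(.065,.12),(.052,.08),(.043,.06)):
    p,r=pose([*G[:2],z],YR,T,1); env.move_straight(p,v=v,rot=r); w=env.state()["wrist_force"]; print(z,np.round(w,1))
    if np.linalg.norm(w)>6: break
else:
    env.command_gripper(0,30); s=env.state(); print(s["opening"],s["grasp_force"])
    if s["opening"]>.01:
        p,r=pose([*G[:2],.12],YR,T,1); env.move_straight(p,v=.15,rot=r)
        p,r=pose([*G[:2],.27],YR,T,1); env.move_straight(p,v=.3,rot=r)
        s=env.state(); print(s["opening"],np.round(s["wrist_force"],1),np.round(s["ft_torque"],2),s["t"])
        f=snap("wrist"); save(f,"w5",(0,330,140,500),1.4); 
        for k in("stock_grip","rule_tail","tongue_grip"): print(k,[(round(q["conf"],2),np.round(q["position"])) for q in env.spot_point(k,f)[:1]])
```

```text
0.1 [0.5 0.2 0.3]
0.065 [-0.4 -0.1 -0.4]
0.052 [0.4 0.9 0.7]
0.043 [-0.6  0.1 -0. ]
0.014002233695129573 29.900618519168347
0.014175184297823773 [-0.7 -0.9 -4. ] [ 0.3  -0.65 -0.09] 16.7417
stock_grip [(0.63, array([270., 319.]))]
rule_tail [(0.61, array([154., 319.]))]
tongue_grip []
```

Run:
```python
from h import *
f=snap("wrist"); t=np.array([.4243,-.14])-.0595*unit(YR)
print("tail expected px",proj(f,[*t,.234]).round(1))
g=NL+.0705*unit(Y1)
env.move_ptp(*pose([*g,.24],Y1,T,1))
p,r=pose([*g,.12],Y1,T,1); env.move_straight(p,v=.3,rot=r)
f=snap("wrist"); save(f,"w6",(0,340,80,560),1.6)
for k,z in dict(rule_tail=.084,corner_near_left=.008,corner_far_right=.008,corner_near_right=.008,corner_far_left=.008).items():
    for q in env.spot_point(k,f)[:1]: print(k,round(q["conf"],2),np.round(q["position"]),at_z(f,q["position"],z).round(4)[:2])
print("exp tail",(g-.0625*unit(Y1)).round(4),"NL px",proj(f,[*NL,.008]).round(),"FR",proj(f,[*FR,.008]).round(),env.state()["t"])
```

```text
tail expected px [159.2 318.7]
rule_tail 0.62 [154. 315.] [0.5201 0.2662]
corner_near_left 0.97 [165. 316.] [0.5165 0.2694]
corner_near_right 0.5 [156. 318.] [0.5113 0.2748]
corner_far_left 0.73 [252. 141.] [0.4879 0.1059]
exp tail [0.5227 0.2663] NL px [164. 317.] FR [423. 318.] 19.3167
```

View pics/w6.png

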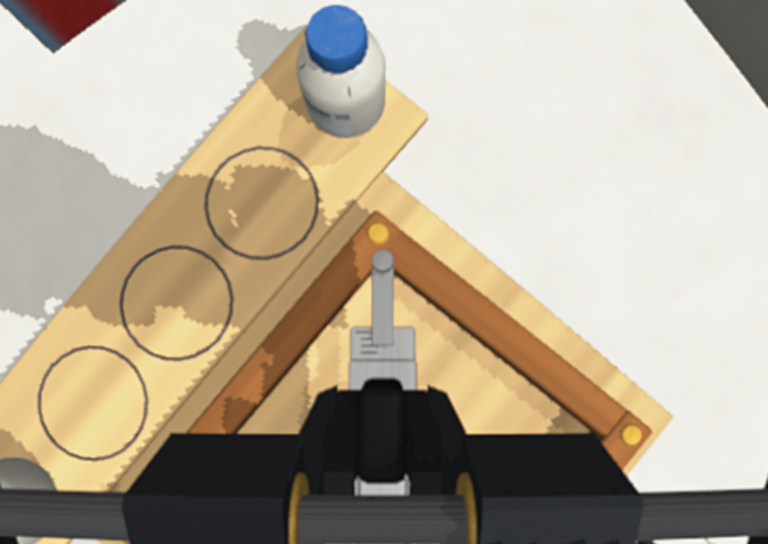

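w6 shows the rule hanging straight above the near-left corner, tail at crop (382,260), corner about (390,265) below it. Next I lower it, seat the tail lightly and release.

```bash
cat >> h.py <<'E'
def F(u3,n=3):
    a=[]
    for _ in range(n): a.append(np.array(env.state()["wrist_force"])); env.pause(.01)
    return float(np.mean(a,0)@np.asarray(u3))
def creep(dirn,step,lim,maxd,v=.03,rot=None):
    """step along dirn until resisting force rises by lim (N); returns travelled"""
    dirn=np.array(dirn,float); p0=np.array(env.state()["tcp_pos"]); b=F(dirn); d=0
    while d<maxd:
        d+=step; env.move_straight(p0+d*dirn,v=v,rot=rot); f=b-F(dirn)
        if f>lim: break
    print("creep",round(d*1000,1),"mm f",round(f,2),"t",round(env.state()["t"],2)); return d
E
python3 - <<'E'
from h import *
u=np.append(unit(Y1),0); g=NL+.0725*u[:2]
for z,v in((.075,.15),(.056,.08)):
    p,r=pose([*g,z],Y1,T,1); env.move_straight(p,v=v,rot=r)
b=np.array(env.state()["wrist_force"]).round(1);print(b)
creep([0,0,-1],.001,1.5,.008)
print(np.round(env.state()["wrist_force"],1),env.state()["tcp_pos"])
creep(-u,.001,3,.016)
s=env.state(); print(np.round(s["wrist_force"],1),s["tcp_pos"])
rv,zt=tool(Y1+np.pi,-T); G=np.array(s["tcp_pos"])-.019*zt; print("G-NL along,across mm",((G[:2]-NL)@u[:2]*1e3).round(1),((G[:2]-NL)@np.array([-u[1],u[0]])*1e3).round(1),G[2])
E
```

```text
[ 0.4  0.4 -2.8]
creep 5.0 mm f 5.67 t 21.55
[-0.7 -1.1  2.7] [0.56930048 0.23214225 0.03326882]
creep 8.0 mm f 4.18 t 23.77
[ 4.3 -3.2  0.3] [0.56359968 0.23632766 0.03329277]
G-NL along,across mm 65.2 -0.1 0.051146932983895
```

```bash
cat >> h.py <<'E'
def grip_tongue_and_draw(st,Y,T0,zf=.047,fast=.018):
    """st: xy of stock fin centre; returns closed->touch extension"""
    u=np.append(unit(Y),0); g=st+.0655*u[:2]
    p,r=pose([*st,.10],Y,T0,1)
    p,r=pose([*g,.10],Y,0,1); env.move_straight(p,v=.25,rot=r)
    p,r=pose([*g,zf],Y,0,1); env.move_straight(p,v=.15,rot=r)
    env.command_gripper(0,12); s=env.state(); print("tongue grip",s["opening"],np.round(s["wrist_force"],1))
    creep(-u,.001,2,.006); a=np.array(env.state()["tcp_pos"])
    env.move_straight(a+fast*u,v=.1); 
    creep(u,.001,2.,.06-fast)
    b=np.array(env.state()["tcp_pos"]); print("extension mm",((b-a)@u*1e3).round(2),np.round(env.state()["wrist_force"],1))
    return (b-a)@u
E
python3 - <<'E'
from h import *
s=env.state(); rv,zt=tool(Y1+np.pi,-T); G=np.array(s["tcp_pos"])-.019*zt
env.command_gripper(.034,10)
p,r=pose([*G[:2],.10],Y1,T,1); env.move_straight(p,v=.2,rot=r)
f=snap("wrist")
for k,z in dict(stock_grip=.046,tongue_grip=.046,rule_tail=.015).items():
    for q in env.spot_point(k,f)[:1]: print(k,round(q["conf"],2),np.round(q["position"]),at_z(f,q["position"],z).round(4)[:2])
st=G[:2]-.003*unit(Y1); print(st)
e=grip_tongue_and_draw(st,Y1,T); np.save("e1.npy",e); np.save("st1.npy",st)
print(env.state()["t"])
E
```

```text
stock_grip 0.89 [254. 318.] [0.5667 0.2345]
tongue_grip 0.67 [360. 316.] [0.6217 0.1927]
rule_tail 0.97 [168. 318.] [0.5184 0.2695]
[0.56642576 0.23426564]
tongue grip 0.014435618142898536 [-0.6 -0.9  4.6]
creep 5.0 mm f 4.34 t 27.68
creep 11.0 mm f 3.48 t 31.07
extension mm 28.03 [-4.2 -0.2  5. ]
31.075
```

Diagonal 1 shows 28 mm of extension, so about 217 mm corner to corner, which agrees with vision. Next: release, look, retract, and carry the rule to diagonal 2.

Run:
```python
from h import *
s=env.state(); a=np.array(s["tcp_pos"]); u=np.append(unit(Y1),0); st=np.load("st1.npy"); e=float(np.load("e1.npy"))
env.command_gripper(.034,12); print(np.round(env.state()["wrist_force"],1))
env.move_straight(a+[0,0,.09]-.03*u,v=.3)
f=snap("wrist"); save(f,"w7",(60,400,140,500),1.5)
for k,z in dict(stock_grip=.046,tongue_grip=.046,rule_tail=.015,rule_nose=.015).items():
    for q in env.spot_point(k,f)[:1]: print(k,round(q["conf"],2),np.round(q["position"]),at_z(f,q["position"],z).round(4)[:2])
t=snap("top"); save(t,"t7",(130,260,200,350),4)
for k,z in dict(stock_grip=.046,tongue_grip=.046,rule_tail=.015,rule_nose=.015).items():
    for q in env.spot_point(k,t)[:1]: print("top",k,round(q["conf"],2),np.round(q["position"]),at_z(t,q["position"],z).round(4)[:2])
print(env.state()["t"])
```

```text
[ 0.5  0.6 -0.4]
stock_grip 0.86 [132. 317.] [0.5679 0.2328]
tongue_grip 0.88 [251. 316.] [0.6423 0.1777]
rule_nose 0.82 [290. 317.] [0.6884 0.1448]
top stock_grip 0.59 [211. 252.] [0.5624 0.2396]
top rule_tail 0.63 [235. 241.] [0.5171 0.2684]
32.525
```

View pics/w7.png

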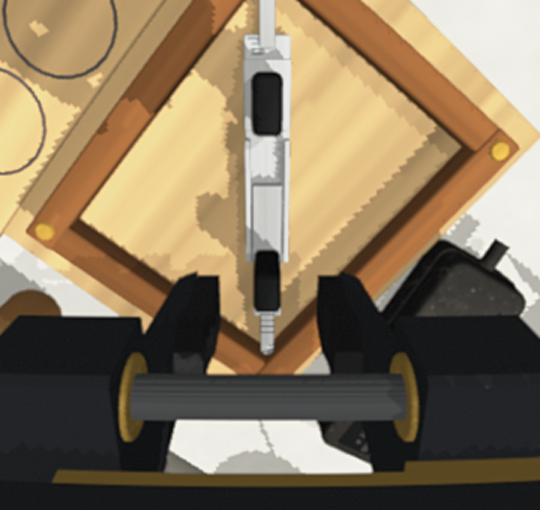

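w7 shows the nose in the far-right corner at crop (266,352), with the rule straight along the diagonal and the frame undisturbed.

Run:
```python
from h import *
u=np.append(unit(Y1),0); st=np.load("st1.npy"); e=float(np.load("e1.npy"))
a=np.array(env.state()["tcp_pos"])-[0,0,.09]+.03*u; a[2]+=.003
env.move_straight(a,v=.3); env.command_gripper(0,12)
env.move_straight(a-.026*u,v=.12); print(np.round(env.state()["wrist_force"],1))
env.command_gripper(.034,30)
env.move_straight(a-.026*u+[0,0,.05],v=.25)
g=st+.003*u[:2]
p,r=pose([*g,.105],Y1,0,1); env.move_straight(p,v=.25,rot=r)
p,r=pose([*g,.049],Y1,0,1); env.move_straight(p,v=.2,rot=r)
env.command_gripper(0,30); s=env.state(); print(s["opening"],np.round(s["wrist_force"],1))
p,r=pose([*g,.15],Y1,0,1); env.move_straight(p,v=.2,rot=r)
g2=NR+.0725*unit(Y2)
env.move_ptp(*pose([*g2,.15],Y2,0,1)); 
p,r=pose([*g2,.11],Y2,0,1); env.move_straight(p,v=.2,rot=r)
s=env.state(); print(s["opening"],np.round(s["wrist_force"],1))
f=snap("wrist"); save(f,"w8",(0,340,80,560),1.6)
for k,z in dict(rule_tail=.076,corner_near_right=.008,corner_near_left=.008,corner_far_left=.008).items():
    for q in env.spot_point(k,f)[:1]: print(k,round(q["conf"],2),np.round(q["position"]),at_z(f,q["position"],z).round(4)[:2])
print("exp tail",(g2-.0625*unit(Y2)).round(4),"NR px",proj(f,[*NR,.008]).round(),env.state()["t"])
```

```text
[-0.8 -1.7  6.4]
0.013275353436903208 [-0.4 -0.9  5.7]
0.013653037555882763 [ 0.7  0.3 -3.2]
rule_tail 0.95 [131. 318.] [0.5613 0.1135]
corner_near_right 0.98 [108. 313.] [0.5604 0.1027]
exp tail [0.5622 0.1161] NR px [112. 319.] 38.6
```

View pics/w8.png

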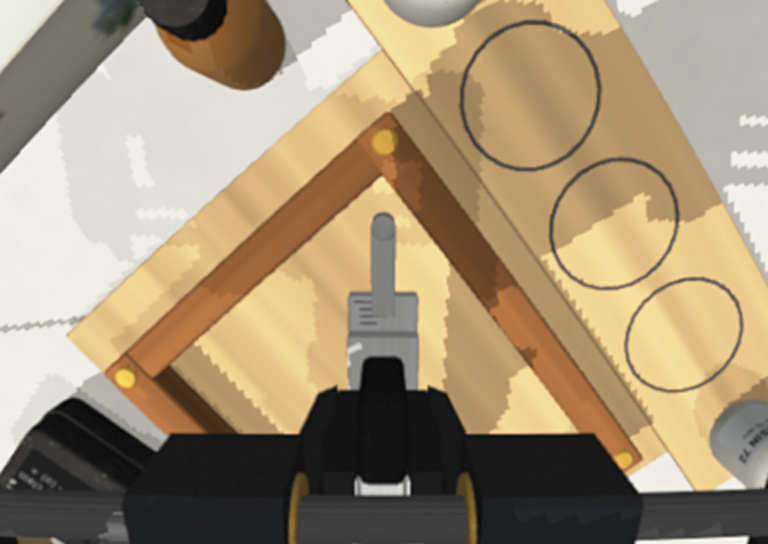

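```bash
cat >> h.py <<'E'
NR=np.array([.559,.1045]); Y2=np.arctan2(*(FL-NR)[::-1])
E
python3 - <<'E'
from h import *
u=np.append(unit(Y2),0); g=NR+.0715*u[:2]
for z,v in((.075,.2),(.054,.1)):
    p,r=pose([*g,z],Y2,0,1); env.move_straight(p,v=v,rot=r)
creep([0,0,-1],.0015,1.5,.008)
creep(-u,.001,3,.016)
s=env.state(); G=np.array(s["tcp_pos"])+[0,0,.019]
print("G-NR along,across mm",((G[:2]-NR)@u[:2]*1e3).round(1),((G[:2]-NR)@np.array([-u[1],u[0]])*1e3).round(1),G[2],np.round(s["wrist_force"],1))
env.command_gripper(.034,10)
env.move_straight(np.array(s["tcp_pos"])+[0,0,.055],v=.25)
st=G[:2]-.003*u[:2]; np.save("st2.npy",st)
e=grip_tongue_and_draw(st,Y2,0,.051,.022); np.save("e2.npy",e)
print(e-np.load("e1.npy"),env.state()["t"])
E
```

```text
creep 4.5 mm f 10.42 t 40.13
creep 2.0 mm f 3.58 t 40.71
G-NR along,across mm 69.6 0.3 0.05019704409301774 [ 0.6  1.4 -0.7]
tongue grip 0.014222883255709624 [-0.3 -0.8  5.2]
creep 4.0 mm f 2.88 t 43.99
creep 11.0 mm f 3.8 t 47.42
extension mm 32.41 [-3.  -2.1  5.3]
0.004378105131528011 47.4167
```

The downward press may have kept the tail from seating, so I'll release and check it.

Run:
```python
from h import *
s=env.state(); a=np.array(s["tcp_pos"]); u=np.append(unit(Y2),0); st=np.load("st2.npy"); e=float(np.load("e2.npy"))
np.save("a2.npy",a)
env.command_gripper(.034,12)
env.move_straight(a+[0,0,.075]-.075*u,v=.35)
f=snap("wrist"); save(f,"w9",(0,340,100,540),1.7)
for k,z in dict(stock_grip=.046,tongue_grip=.046,rule_tail=.015,corner_near_right=.008).items():
    for q in env.spot_point(k,f)[:1]: print(k,round(q["conf"],2),np.round(q["position"]),at_z(f,q["position"],z).round(4)[:2], round(float((at_z(f,q["position"],z)[:2]-NR)@u[:2]*1e3),1))
print("st along",(st-NR)@u[:2],"a along",(a[:2]-NR)@u[:2],env.state()["t"])
```

```text
stock_grip 0.96 [189. 319.] [0.587  0.1634] 65.2
tongue_grip 0.63 [308. 317.] [0.6299 0.2525] 164.0
rule_tail 0.62 [ 97. 320.] [0.5608 0.1073] 3.3
corner_near_right 0.61 [306. 322.] [0.6367 0.2786] 190.6
st along 0.06661764899333504 a along 0.1611570435134512 48.6083
```

View pics/w9.png

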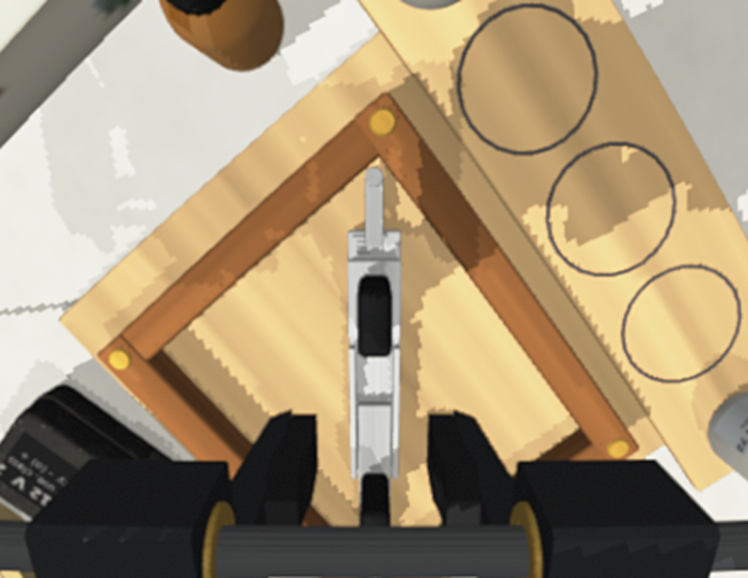

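w9 shows the tail tip at crop (374,170), a few mm short of the corner near (380,156). So I'll seat the stock with the vertical load relieved, then redraw the tongue.

Run:
```python
from h import *
u=np.append(unit(Y2),0); a2=np.load("a2.npy"); st=NR+.0652*u[:2]
def relieve():
    fz=F([0,0,1]); 
    if fz>1.5:
        p=np.array(env.state()["tcp_pos"]); env.move_straight(p+[0,0,min(.0012,fz/5*.0009)],v=.03)
    print("fz",round(fz,1),"->",round(F([0,0,1]),1))
p,r=pose([*st,.051],Y2,0,1)
q=p.copy(); q[2]+=.05; env.move_straight(q,v=.3,rot=r); env.move_straight(p,v=.2)
env.command_gripper(0,12); relieve(); b=np.array(env.state()["tcp_pos"])
env.move_straight(b-.002*u,v=.05); creep(-u,.001,3.5,.008)
c=np.array(env.state()["tcp_pos"]); print("stock moved mm",((b-c)@u*1e3).round(1),"stock along",((c[:2]-NR)@u[:2]*1e3).round(1),np.round(env.state()["wrist_force"],1))
env.command_gripper(.034,12); env.move_straight(c+[0,0,.05],v=.3)
g=a2-.004*u; g[2]=.032
env.move_straight(g+[0,0,.05],v=.3); env.move_straight(g,v=.2)
env.command_gripper(0,12); relieve()
creep(u,.001,2.5,.015)
d=np.array(env.state()["tcp_pos"]); print("touch vs before mm",((d-a2)@u*1e3).round(1),"t",env.state()["t"],np.round(env.state()["wrist_force"],1))
np.save("a2b.npy",d)
env.command_gripper(.034,12); env.move_straight(d+[0,0,.075]-.075*u,v=.35)
f=snap("wrist"); save(f,"w10",(0,340,100,540),1.7)
for k,z in dict(stock_grip=.046,tongue_grip=.046,rule_tail=.015).items():
    for q in env.spot_point(k,f)[:1]: print(k,round(q["conf"],2),np.round(q["position"]), round(float((at_z(f,q["position"],z)[:2]-NR)@u[:2]*1e3),1))
print(env.state()["t"])
```

```text
fz 6.4 -> -3.3
creep 4.0 mm f 4.14 t 51.38
stock moved mm 2.6 stock along 62.6 [ 1.   7.9 -2.6]
fz 5.5 -> -1.5
creep 3.0 mm f 4.05 t 54.62
touch vs before mm -1.2 t 54.625 [-3.  -2.6 -2.2]
stock_grip 0.72 [187. 319.] 62.5
tongue_grip 0.59 [305. 321.] 160.4
rule_tail 0.75 [ 99. 317.] 3.9
55.7583
```

View pics/w10.png

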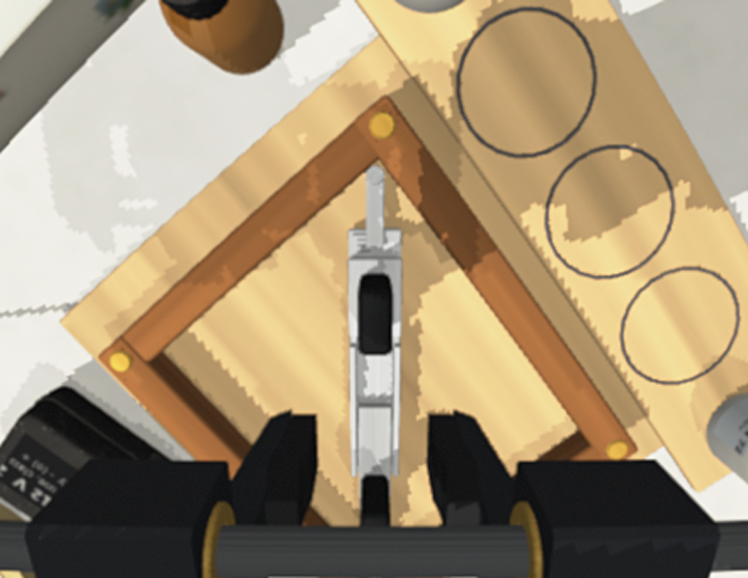

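The rule is now seated: tail at crop (375,167), with the same nose contact position. Diagonal 2 comes out longer by about 7 mm, which is right at the threshold. I'll check the slant with sub-pixel pin centroids from the saved frames, which costs no robot time.

Run:
```python
from h import *
def cent(im,r,c,w=5):
    r,c=int(round(r)),int(round(c)); p=im[r-w:r+w+1,c-w:c+w+1].astype(float)
    g=p[:,:,1]  # green: brass bright vs brown wood
    yy,xx=np.mgrid[r-w:r+w+1,c-w:c+w+1]; m=((yy-r)**2+(xx-c)**2<=w*w)
    wt=np.clip(g-np.percentile(g[m],60),0,None)*m
    n,lab=cv2.connectedComponents((wt>8).astype(np.uint8)); 
    L=lab[w-1:w+2,w-1:w+2]; l=np.bincount(L[L>0]).argmax() if (L>0).any() else 0
    wt=wt*(lab==l); return (wt*yy).sum()/wt.sum(),(wt*xx).sum()/wt.sum(),int((lab==l).sum())
def report(f,guess):
    P=[]
    for g in guess:
        c=cent(f["image"],*g,w=4); P.append(at_z(f,c[:2],.028)[:2]); print(np.round(g,1),np.round(c,2))
    FL_,FR_,NL_,NR_=P; n=NL_-NR_; ey=n/np.linalg.norm(n); ex=np.array([ey[1],-ey[0]])
    v=(FL_+FR_-NL_-NR_)/2; s=v@ey; h=v@ex; print("near",np.linalg.norm(n),"far",np.linalg.norm(FL_-FR_),"h",h,"shear",s)
    si=s*.14/h; print("inner diag diff NRFL-NLFR mm",1e3*(np.hypot(.14,.17+si)-np.hypot(.14,.17-si)), "d1",np.hypot(.14,.17-si),"d2",np.hypot(.14,.17+si))
f=dict(np.load("w3.npz")); report(f,[(r/1.6,c/1.6+80) for c,r in((250,235),(502,237),(268,424),(491,426))])
g=dict(np.load("w2.npz")); 
pw=[at_z(f,(r/1.6,c/1.6+80),.028) for c,r in((250,235),(502,237),(268,424),(491,426))]
report(g,[proj(g,p) for p in pw])
```

```text
[146.9 236.2] [145.8  234.95  75.  ]
[148.1 393.8] [147.1  393.27  79.  ]
[265.  247.5] [263.96 247.05  78.  ]
[266.2 386.9] [264.55 386.72   7.  ]
near 0.18831658003653623 far 0.1888278509377795 h 0.15797016373129572 shear 0.003714863055794904
inner diag diff NRFL-NLFR mm 5.0825798479900985 d1 0.21769581163661225 d2 0.22277839148460235
[101.4 254.2] [100.74 253.63  17.  ]
[ 95.  367.3] [ 94.64 366.79  15.  ]
[192.5 266.1] [191.57 265.74  14.  ]
[187.3 370.2] [186.48 370.    16.  ]
near 0.1883362271603883 far 0.18812132282636787 h 0.15800223357682522 shear 0.004712680450936902
inner diag diff NRFL-NLFR mm 6.446281936108384 d1 0.21702001582654926 d2 0.22346629776265764
```

```bash
cat > pins.py <<'E'
from h import *
def cent(im,r,c,w=6):
    r,c=int(round(r)),int(round(c)); p=cv2.resize(im[r-w:r+w+1,c-w:c+w+1],None,fx=6,fy=6,interpolation=cv2.INTER_CUBIC)
    g=p[:,:,1].astype(float)-.35*p[:,:,0]; t,_=cv2.threshold(cv2.normalize(g,None,0,255,cv2.NORM_MINMAX).astype(np.uint8),0,255,cv2.THRESH_OTSU); 
    m=(cv2.normalize(g,None,0,255,cv2.NORM_MINMAX)>t).astype(np.uint8)
    n,lab,st,ce=cv2.connectedComponentsWithStats(m)
    k=min(range(1,n),key=lambda i:np.hypot(*(ce[i]-(6*w+2.5)))+ (1e3 if st[i,4]<40 else 0))
    return r-w+(ce[k][1]+.5)/6-.5, c-w+(ce[k][0]+.5)/6-.5, st[k,4]/36
def rep(tag,f,P4):
    P=[]
    for g in P4:
        if g is None: P.append(None); continue
        c=cent(f["image"],*g); P.append(at_z(f,c[:2],.028)[:2]); print(tag,np.round(g,1),np.round(c,2))
    a,b,c,d=P # FL FR NL NR
    n=c-d; L=np.linalg.norm(n); ey=n/L; ex=np.array([ey[1],-ey[0]])
    v=(b-d) if a is None else (a+b-c-d)/2; s=v@ey; h=v@ex; si=s*.14/h
    print(tag,"near",L.round(4),"h",h.round(4),"shear",s.round(4),"diff mm",(1e3*(np.hypot(.14,.17+si)-np.hypot(.14,.17-si))).round(2))
if __name__=="__main__":
    f=dict(np.load("w3.npz")); G=[(r/1.6,c/1.6+80) for c,r in((250,235),(502,237),(268,424),(491,426))]
    rep("w3",f,[(r-.8,c-.8) for r,c in G])
    g=dict(np.load("w2.npz")); rep("w2",g,[proj(g,at_z(f,p,.028)) for p in G])
    n=snap("wrist"); rep("w10",n,[None]+[(r/1.7,c/1.7+100) for c,r in((120,361),(617,450),(381,124))])
    u=unit(Y2)
E
python3 pins.py
```

```text
w3 [146.1 235.4] [146.41 235.57  55.  ]
w3 [147.3 393. ] [148.15 393.24  58.17]
w3 [264.2 246.7] [264.17 247.22  41.  ]
w3 [265.4 386.1] [265.63 386.61  42.39]
w3 near 0.1881 h 0.1579 shear 0.0046 diff mm 6.23
w2 [101.4 254.2] [100.96 253.8   27.36]
w2 [ 95.  367.3] [ 94.89 366.93  29.83]
w2 [192.5 266.1] [191.74 265.87  21.78]
w2 [187.3 370.2] [186.58 369.97  23.67]
w2 near 0.1881 h 0.1579 shear 0.0044 diff mm 6.06
w10 [212.4 170.6] [212.09 167.52  62.78]
w10 [264.7 462.9] [264.49 461.37  90.61]
w10 [ 72.9 324.1] [ 72.23 322.58 120.39]
w10 near 0.1878 h 0.1578 shear 0.0047 diff mm 6.38
```

All three views agree: slant about 4.5 mm, so the diagonals differ by about 6.2 mm. Touch gave about 7 ± 1 mm. They agree within the tolerance, so the pot goes to the middle ring.

Run:
```python
from h import *
pot=np.array([.5028,.0355]); M=np.array([.470,.172])
s=env.state(); env.move_straight(np.array(s["tcp_pos"])+[0,0,.05],v=.4)
env.command_gripper(.075,8)
env.move_ptp(*pose([*pot,.13],YB,0,1))
f=snap("wrist")
for k,z in dict(pot_centre=.034,mark_middle=.008,mark_right=.008,mark_left=.008).items():
    for q in env.spot_point(k,f)[:1]: print(k,round(q["conf"],2),np.round(q["position"]),at_z(f,q["position"],z).round(4)[:2])
p,r=pose([*pot,.044],YB,0,1); env.move_straight(p,v=.15,rot=r)
print(np.round(env.state()["wrist_force"],1))
env.command_gripper(0,8); s=env.state(); print(s["opening"],np.round(s["wrist_force"],1),s["t"])
if .04<s["opening"]<.055:
    q,_=pose([*M,.044],YB,0,1); env.move_straight(q,v=.1)
    print(np.round(env.state()["wrist_force"],1),env.state()["opening"],env.state()["t"])
```

```text
pot_centre 0.9 [209. 321.] [0.504 0.038]
mark_middle 0.6 [196. 482.] [0.469  0.1713]
mark_right 0.77 [198. 401.] [0.4871 0.1038]
mark_left 0.93 [199. 557.] [0.4551 0.2395]
[-0.6 -0.4 -0. ]
0.04762457289051487 [-0.6 -0.   5.5] 59.075
[ 0.1 -2.5  5.4] 0.04769340323743657 60.625
```

Run:
```python
from h import *
s=env.state(); p=np.array(s["tcp_pos"])
env.command_gripper(.075,8); env.move_straight(p+[0,0,.12],v=.25)
f=snap("wrist"); save(f,"w11",(0,340,80,560),1.6)
for k,z in dict(pot_centre=.034,mark_right=.008,mark_left=.008,rule_tail=.015).items():
    for q in env.spot_point(k,f)[:1]: print(k,round(q["conf"],2),np.round(q["position"]),at_z(f,q["position"],z).round(4)[:2])
print(env.state()["t"])
```

```text
mark_right 0.69 [187. 251.] [0.4849 0.1075]
mark_left 0.66 [188. 394.] [0.4537 0.2388]
62.0833
```

View pics/w11.png

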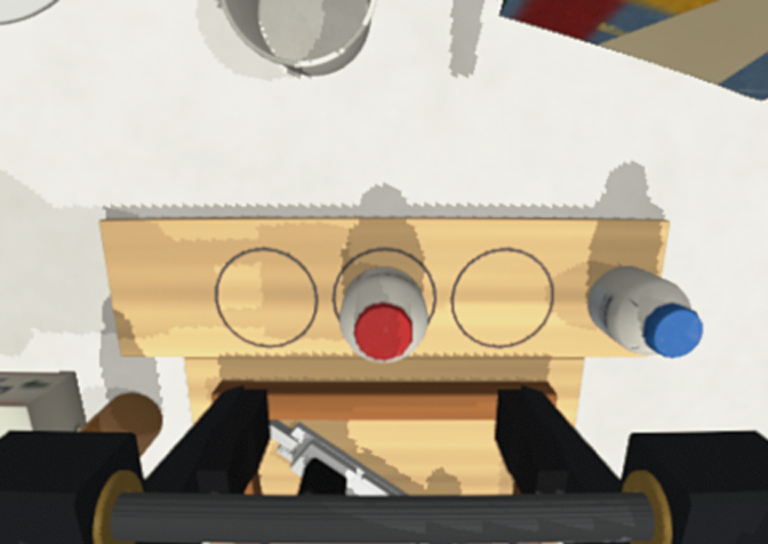

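Run:
```python
from h import *
f=snap("wrist"); ex=unit(YB); ey=np.array([-ex[1],ex[0]])
C=at_z(f,(298/1.6,384/1.6+80),.008)[:2]; print("ring",C)
cr=lambda p:((proj(f,p)-[0,80])*1.6).round(0)
for off in(0,.003,.006):
    c=C+off*ex; print(off,"base near edge",cr([*(c-.024*ex),.008]),"top near edge",cr([*(c-.024*ex),.045]),"lid centre",cr([*c,.06]),"left/right mid",cr([*(c-.024*ey),.03]),cr([*(c+.024*ey),.03]))
```

```text
ring [0.46793907 0.1712427 ]
0 base near edge [258. 384.] top near edge [271. 384.] lid centre [326. 384.] left/right mid [309. 340.] [309. 428.]
0.003 base near edge [263. 384.] top near edge [277. 384.] lid centre [332. 384.] left/right mid [314. 340.] [314. 428.]
0.006 base near edge [268. 384.] top near edge [283. 384.] lid centre [338. 384.] left/right mid [319. 341.] [319. 428.]
```

w11 shows the pot on the middle ring, centred sideways but about 4 mm towards the frame (lid at crop (384,331), expected row 326). A short corrective slide will fix that, and then I hand in.

Run:
```python
from h import *
p=np.array(env.state()["tcp_pos"]); ex=np.append(unit(YB),0)
q=p-[0,0,.12]
env.move_straight(q,v=.25); env.command_gripper(0,8); print(env.state()["opening"])
env.move_straight(q-.004*ex,v=.04); env.command_gripper(.075,8)
env.move_straight(q-.004*ex+[0,0,.12],v=.3)
f=snap("wrist"); im=f["image"].astype(int); m=(im[:,:,0]>150)&(im[:,:,1]<80)&(im[:,:,2]<90); m[:150]=0; r,c=np.nonzero(m)
C=np.array([.46794,.17124]); print("lid",np.median(r),np.median(c),"expected",proj(f,[*C,.06]),env.state()["t"],env.state()["opening"])
if env.state()["t"]<70: print(env.finish_job())
```

```text
0.047416835447619675
lid 208.0 319.0 expected [207.50946183 320.6937572 ] 64.7167 0.07500162110026447
the job is handed in; nothing more can be done
None
```

The job is handed in at 64.7 s. The diagonals came out at about 217 mm (near left) and 223 mm (near right), a difference of 6–7 mm and so close to the limit. I took that as agreeing, left the rule lying on the second diagonal and slid the pot to the middle ring, centred within about 2 mm.

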